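Make up the drinks caddy

ROBOT

A 6-joint arm with a two-finger parallel gripper is mounted at the origin on a cart in front of the work surface, level with it; the furniture and walls round the work are solid. World frame = base frame: x ahead of the robot, y to its left, z up, the work surface at z = 0. Lengths are in m, angles in rad, forces in N, time in s.
With the tool pointing down it reaches from about 0.425 to 0.95 m from the base axis. Payload 3.5 kg.
Tool frame: the origin (TCP) lies between the finger pads; the fingertips stand 14 mm ahead of it and the grasp point (between the pads) lies 5 mm behind it; z points along the fingers, y is the line along which they close (so a half turn about z gives the same grasp; the last joint's range is limited). The gripper opens to 85 mm and grips with 20 to 120 N. Pads are 22 mm wide; open, the fingers measure 114 mm over their backs; the gripper's body (76 mm by 85 mm) begins 54 mm behind the grasp point. The pads swing forward as they close: fully open they stand 13 mm farther back than shut.
Start: joints at [0.983, 0.286, 1.577, -0, 1.279, -0.15], TCP at [0.286, 0.611, 0.245] pointing down, gripper open.
Joint ranges: [-2.77, 2.77], [-0.9, 2.22], [0.21, 2.48], [-1.53, 4.67], [0.24, 2.81], [-2.84, 2.84]. Speed limits (rad/s): [2.79, 2.79, 3.14, 3.14, 3.14, 3.14].

INTERFACE

Orientations are given as a unit quaternion [x, y, z, w].
In Python, from plant import * gives the robot as it stands.
- The arm moves only by the tool step_arm, never from a script. Its argument "commands" is a list of rows, each an object of numbers: "gripper": the gripper's target within -1 to 1 (shut at 1, half-way at 0, fully open at -1); "x", "y", "z": the shift along the tool's x, y, z in mm; "spin": the turn about the tool's z in degrees. A call has exactly 10 rows; each row shifts and turns the commanded pose from where the row before left it, along the tool's axes as they then stand; what a row does not reach is not made up. A row lasts 1/10 s, in which the tool goes at most 50 mm and 8.59 degrees, less where a joint would pass 70% of its speed; a pose out of reach is approached as far as the arm can. A call with a gripper value outside its range is refused whole. The fingers move at their own pace and stop on an object; "force" is the grip in N (left out, the last holds). Time passes only in rows, so rows that do not move let the fingers close, or fill a call up. It gives the time, the measured TCP pose, the force, the opening and the grip force at its end, in the units of the state.
- get_state(): the state, without advancing time (a new reading comes with each control period).
- read_camera(name): name is "scene" or "top" or "wrist"; returns a dict with "color" (480x640x3 uint8, red, green, blue), "z_map" (480x640 float32, m along the optical axis (not along the pixel's ray), 0 where there is no reading), "fx", "fy", "cx", "cy" (pixels), "eye" and "attitude" of the camera in the world; the wrist camera has in their place "mount" (4x4, takes a point from camera to tool coordinates, whose origin is the TCP and whose axes are the flange's). Camera axes: x right, y up, looking along -z (the intrinsics and any distortion apply to the point x, -y, -z); pixel columns grow to the right and rows downward; lengths in m; the calibration is good to about 2 mm. A picture is of the moment at which its call begins: read the wrist's pose just before it.
- sign_off(): hands the job in; it is judged then, once.
The state is a dict: "time": time; "qpos": joint angles; "dq": joint speeds; "joint_efforts": joint torques, N m; "eef_pos": TCP position; "tcp_rot": TCP orientation; "contact_force": force on the tool from outside, world axes, zero at the start; "wrist_torque": the same for the moment, N m; "opening": opening from 0.0 (shut) to 1.0 (fully open); "finger_force": force on a finger pad.
Only numpy, scipy, OpenCV 4.12 (cv2) and the standard library are available. Lean on these libraries where they do the work, as an engineer would, in place of code of your own. Each camera call takes 0.05 s, during which the arm holds its last target. There are 200 camera calls.

TASK

Make up the walnut six-well caddy for drinks service; the big syrup bottle (the taller, wider one) and the slimmer bitters bottle already stand at the two ends of its back row and stay there. Stand the small black-capped bottle in the back well between them, the jigger in the front well directly in front of the syrup it measures, and the pale china cup in the front well directly in front of the slim bitters, then put the lime in the cup so that it cannot roll about. Leave the two bottle stoppers where they stand.

Things in the scene. Friction and masses are not known exactly. Their poses are not given: they have to be found in the camera images.
- caddy: dark walnut block 176 x 268 x 30 mm (x, y, z), brass handles 22 mm out at its ends; fixed. Origin: centre of underside; x points to its back (away from the robot), y left. Six round wells, 68 mm wide, 20 mm deep (floor 10 mm above the worktop): back row x = +42 mm, front row (nearer the robot) x = -42 mm, each at y = +86, 0, -86 mm. The front middle well stays empty
- syrup: the big syrup bottle: glass with a brass cap, body 62 mm across, 168 mm tall (the taller and wider of the two bottles in the caddy), standing in one of the two end wells of the back row (either end). Origin: centre of its underside
- bitters_a: the slim bitters bottle: glass with a brass cap, body 52 mm across, 138 mm tall (the shorter and slimmer of the two bottles in the caddy), standing in the other end well of the back row. Origin: centre of its underside
- bitters_b: the small glass bottle with a black cap and a dark label, to be moved: body 47 mm across up to 71 mm height, then a neck and cap 19 mm across up to 121 mm; stands upright. Easily gripped by the cap, 95 to 115 mm up. 0.17 kg. Origin: centre of its underside, z up
- jigger: brass double jigger (two cones joined at a waist), 86 mm tall, 47 mm across at the upper rim, stands upright. Fingers that close on it stop at the full width as if it had no waist (up to 46 mm); grip it at 55 to 75 mm height. 0.09 kg. Origin: centre of its underside, z up
- cup: small pale grey-white china cup without handle, 52 mm tall, 64 mm across at the rim and 54 mm at the foot, open with walls about 3 mm thick; grip it across just below the rim. 0.11 kg. Origin: centre of its underside, z up
- lime_mid (a point): the middle of the green lime, a whole fruit 57 mm long (along its x), 46 mm wide and 45 mm high, which lies on the worktop, so this point is 22 mm above the worktop at the start. 0.05 kg. A fixed lever citrus press, up to 0.54 m tall, stands between the loose things and the caddy (world x 0.52 to 0.76 m, y -0.09 to 0.07 m): carry things round its front
- stopper_0: bottle stopper, bright brass head below and cork stem up, 39 mm across, 44 mm high, loose on the worktop near its front edge; leave it alone. Origin: centre of its underside
- stopper_1: bottle stopper, dark brass head below and cork stem up, 39 mm across, 44 mm high, loose on the worktop near its front edge; leave it alone. Origin: centre of its underside

How it is judged:
By the outcome, as a careful person would: the job done as asked, in the order asked, and still so for the second after the job is handed in, with the robot touching nothing.
It also fails if it takes over 131 s, if anything falls off the work surface, if the arm or the gripper's body presses on something with over 40 N, if the wrist force passes 120 N, or if a joint passes its speed limit or range.

## Working session

There is one attempt and no reset: what is moved stays moved. The work goes in short steps, Python scripts to look and compute and a tool call to move; the robot and the scene stay as the last step left them, time stands still between calls to the robot, and variables do not carry over. Pictures are saved under pics/ and viewed, at most 14 in all, crops included, and the job is handed in when it is done.

Besides the shell and the picture viewer there is one more tool, called after "Call:" by a JSON object that holds its "fn" and its "kwargs". step_arm: Moves the arm, as the interface text tells. Its arguments: {"type":"object","properties":{"commands":{"type":"array"},"force":{"type":"number"}},"required":["commands"]}

```bash
mkdir -p pics
cat > h.py <<'E'
from plant import *
import numpy as np, cv2
from scipy.spatial.transform import Rotation as R
def shot(name, fn=None):
    s=get_state(); c=read_camera(name)
    if fn: cv2.imwrite('pics/'+fn, c['color'][:,:,::-1])
    if 'mount' in c:
        T=np.eye(4); T[:3,:3]=R.from_quat(s['tcp_rot']).as_matrix(); T[:3,3]=s['eef_pos']
        M=T@np.array(c['mount']); c['Rm'],c['o']=M[:3,:3],M[:3,3]
    else:
        a=np.array(c['attitude']); c['Rm']=a if a.shape==(3,3) else R.from_quat(a).as_matrix(); c['o']=np.array(c['eye'])
    return c
def cloud(c):
    v,u=np.mgrid[0:480,0:640]; z=c['z_map']
    p=np.stack([(u-c['cx'])/c['fx']*z,-(v-c['cy'])/c['fy']*z,-z],-1)
    P=p@c['Rm'].T+c['o']; P[z<=0]=np.nan; return P
def ray(c,u,v,h):
    d=c['Rm']@np.array([(u-c['cx'])/c['fx'],-(v-c['cy'])/c['fy'],-1]); return c['o']+d*(h-c['o'][2])/d[2]
E
python3 - <<'E'
from h import *
print(get_state())
for n in ['scene','top']:
    c=shot(n,n+'0.png'); print({k:v for k,v in c.items() if k not in('color','z_map')})
    np.save(n+'.npy',cloud(c))
E
```

```text
{'time': 0.0, 'qpos': array([ 9.83002267e-01,  2.87195042e-01,  1.57817241e+00, -3.14079658e-05,
        1.27856383e+00, -1.49990424e-01]), 'dq': array([-3.97329090e-05, -6.04604665e-04, -1.56576488e-04,  2.44949348e-04,
       -1.85519811e-03, -1.50613959e-03]), 'joint_efforts': array([ 2.69381817e-04, -4.05976653e+01, -2.92633384e+01, -1.60385916e-04,
        5.80324559e-03, -3.81636909e-06]), 'eef_pos': array([0.28579602, 0.61083202, 0.24393002]), 'tcp_rot': array([ 2.17153197e-01,  9.76136836e-01, -1.09607238e-03, -4.07612731e-04]), 'contact_force': array([ 0.28211092, -0.26618266, -0.94424029]), 'wrist_torque': array([0.03519059, 0.00228504, 0.04202247]), 'finger_force': 0.0, 'opening': 0.9971114677488211}
{'fx': 581.467333200672, 'fy': 581.467333200672, 'cx': 312.5031724232307, 'cy': 237.97751372605012, 'eye': array([-0.60493035, -0.6992526 ,  0.76609919]), 'attitude': array([ 0.44492538, -0.23390162, -0.41904609,  0.7561295 ]), 'Rm': array([[ 0.53938082,  0.42556867, -0.72660831],
       [-0.84184375,  0.25288357, -0.47681129],
       [-0.01916865,  0.86887353,  0.49466287]]), 'o': array([-0.60493035, -0.6992526 ,  0.76609919])}
{'fx': 576.9056071721639, 'fy': 576.9056071721639, 'cx': 319.7551713248563, 'cy': 241.89235311252025, 'eye': array([0.34568839, 0.00686909, 1.31679109]), 'attitude': array([-0.04449905,  0.0294041 ,  0.71114404, -0.70102025]), 'Rm': array([[-0.01318089,  0.99443583, -0.1045162 ],
       [-0.99966965, -0.01541202, -0.02056838],
       [-0.02206474,  0.10421057,  0.99431047]]), 'o': array([0.34568839, 0.00686909, 1.31679109])}
```

View pics/top0.png

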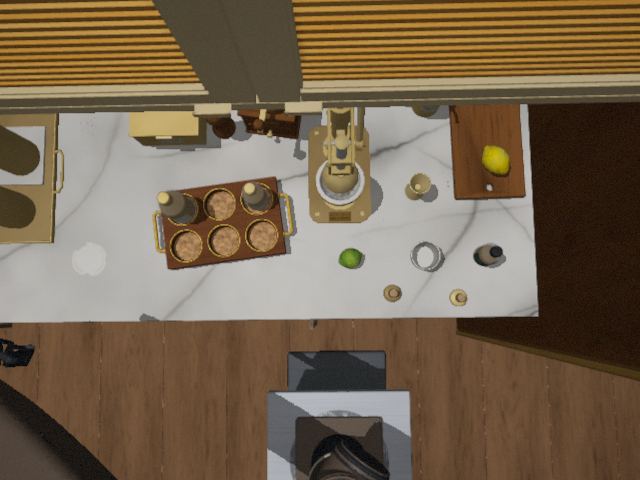

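View pics/scene0.png

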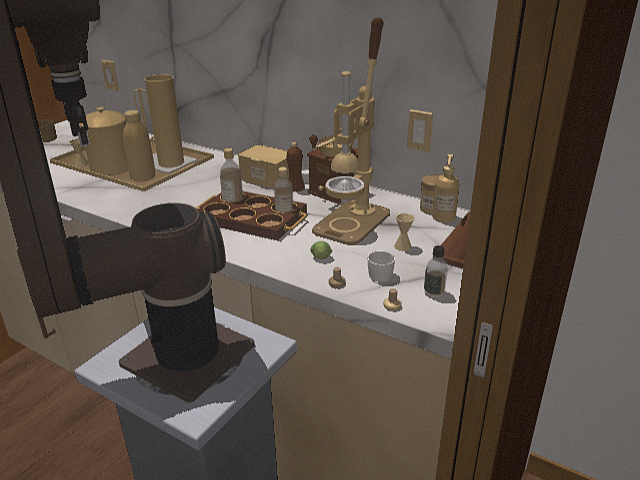

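The top view shows the caddy at about (225,223), the syrup in its back left well (170,205) and the slim bitters in the back right (257,197). The lime is at (350,259), the cup at (426,257), the black-capped bottle at (490,254) and the jigger at (418,186). The stoppers are at (392,293) and (458,298). The scene view shows the same layout.

Run:
```python
from h import *
P=np.load('top.npy'); im=cv2.imread('pics/top0.png'); hsv=cv2.cvtColor(im,cv2.COLOR_BGR2HSV)
S=np.load('scene.npy')
def blob(name,u0,u1,v0,v1,zmin=0.006,zmax=0.25):
    A=P[v0:v1,u0:u1].reshape(-1,3); A=A[(A[:,2]>zmin)&(A[:,2]<zmax)]
    zt=np.percentile(A[:,2],98); B=A[A[:,2]>zt-0.012]
    print(name,'n',len(A),'ztop %.3f'%zt,'topbox mid',np.round((B.min(0)+B.max(0))/2,3),'size',np.round(np.ptp(B,0),3),'allmid',np.round((A.min(0)+A.max(0))/2,3))
    lo,hi=A.min(0)-.02,A.max(0)+.02
    Q=S.reshape(-1,3); Q=Q[(Q[:,0]>lo[0])&(Q[:,0]<hi[0])&(Q[:,1]>lo[1])&(Q[:,1]<hi[1])&(Q[:,2]>.006)]
    if len(Q): print('   scene n',len(Q),'ztop %.3f'%np.percentile(Q[:,2],98),'mid',np.round((Q.min(0)+Q.max(0))/2,3),np.round(np.ptp(Q,0),3))
blob('bottle',470,508,236,272); blob('cup',405,446,236,276); blob('jigger',400,434,168,204)
blob('lime',335,366,244,274); blob('st0',380,404,282,304); blob('st1',447,470,287,308)
blob('syrup',156,200,182,228,.06); blob('bit',240,275,178,217,.06)
print('table z',np.nanmedian(P[280:310,200:330,2]))
# caddy wells
h,s,v=cv2.split(hsv); m=((h<25)&(s>60)).astype(np.uint8)
A=P[170:280,150:300]; k=(A[...,2]>.024)&(A[...,2]<.036)
q=A[k][:,:2].astype(np.float32); r=cv2.minAreaRect(q); print('caddy',r,len(q))
f=(A[...,2]>.004)&(A[...,2]<.020)
n,l,st,ce=cv2.connectedComponentsWithStats(f.astype(np.uint8))
for i in range(1,n):
    if st[i,4]>100: print('well',ce[i]+[150,170],st[i], np.round(np.nanmean(A[l==i],0),3))
```

```text
bottle n 567 ztop 0.124 topbox mid [ 0.448 -0.334  0.12 ] size [0.023 0.024 0.015] allmid [ 0.453 -0.348  0.067]
   scene n 919 ztop 0.122 mid [ 0.43  -0.334  0.065] [0.068 0.047 0.118]
cup n 461 ztop 0.056 topbox mid [ 0.448 -0.197  0.054] size [0.062 0.063 0.017] allmid [ 0.447 -0.203  0.034]
   scene n 699 ztop 0.054 mid [ 0.448 -0.197  0.031] [0.072 0.064 0.05 ]
jigger n 495 ztop 0.089 topbox mid [ 0.601 -0.185  0.087] size [0.047 0.046 0.018] allmid [ 0.608 -0.185  0.051]
   scene n 445 ztop 0.087 mid [ 0.602 -0.184  0.048] [0.051 0.047 0.084]
lime n 383 ztop 0.049 topbox mid [ 0.444 -0.032  0.044] size [0.038 0.042 0.015] allmid [ 0.442 -0.037  0.029]
   scene n 290 ztop 0.047 mid [ 0.432 -0.032  0.027] [0.055 0.055 0.041]
st0 n 251 ztop 0.047 topbox mid [ 0.366 -0.125  0.043] size [0.015 0.015 0.012] allmid [ 0.366 -0.124  0.028]
   scene n 218 ztop 0.046 mid [ 0.364 -0.116  0.026] [0.037 0.059 0.041]
st1 n 257 ztop 0.047 topbox mid [ 0.355 -0.273  0.043] size [0.015 0.016 0.016] allmid [ 0.355 -0.276  0.029]
   scene n 244 ztop 0.045 mid [ 0.352 -0.275  0.027] [0.036 0.036 0.
[... 177 characters left out ...]
174]
bit n 519 ztop 0.151 topbox mid [0.584 0.176 0.147] size [0.024 0.024 0.015] allmid [0.582 0.175 0.108]
   scene n 963 ztop 0.148 mid [0.582 0.175 0.08 ] [0.09  0.091 0.146]
table z 0.0004554212868986829
caddy ((0.5308470129966736, 0.25510674715042114), (0.17720866203308105, 0.3133673667907715), 7.143006324768066) 4713
well [259.95757576 203.36969697] [ 93  16  29  27 165] [0.574 0.17  0.011]
well [219.24807396 203.82742681] [ 55  20  29  29 649] [0.575 0.264 0.011]
well [261.38599106 234.80923994] [ 97  51  30  29 671] [0.501 0.167 0.011]
well [223.73203593 240.1497006 ] [ 59  56  30  29 668] [0.49  0.253 0.011]
well [186.17960426 245.41856925] [ 22  61  29  30 657] [0.48  0.339 0.011]
```

Call:
{"fn": "step_arm", "kwargs": {"commands": [{"spin": 8.24, "gripper": -1}, {"spin": 8.24}, {"spin": 8.24}, {"spin": 8.24}, {"spin": 8.24}, {"spin": 8.24}, {"spin": 8.24}, {"x": -47, "y": 7}, {"x": -47, "y": 7}, {"x": -47, "y": 7}], "force": 40}}

```text
invalid input
```

Call:
{"fn": "step_arm", "kwargs": {"commands": [{"gripper": -1, "x": 0, "y": 0, "z": 0, "spin": 8.24}, {"gripper": -1, "x": 0, "y": 0, "z": 0, "spin": 8.24}, {"gripper": -1, "x": 0, "y": 0, "z": 0, "spin": 8.24}, {"gripper": -1, "x": 0, "y": 0, "z": 0, "spin": 8.24}, {"gripper": -1, "x": 0, "y": 0, "z": 0, "spin": 8.24}, {"gripper": -1, "x": 0, "y": 0, "z": 0, "spin": 8.24}, {"gripper": -1, "x": 0, "y": 0, "z": 0, "spin": 8.24}, {"gripper": -1, "x": -47, "y": 7, "z": 0, "spin": 0}, {"gripper": -1, "x": -47, "y": 7, "z": 0, "spin": 0}, {"gripper": -1, "x": -47, "y": 7, "z": 0, "spin": 0}], "force": 40}}

```text
time: 1.1
eef_pos: [0.3245, 0.4725, 0.2443]
tcp_rot: [0.661, 0.751, -0.001, 0.0]
contact_force: [1.1, 0.1, 0.4]
opening: 1.001
finger_force: 0.0
```

Call:
{"fn": "step_arm", "kwargs": {"commands": [{"gripper": -1, "x": -47, "y": 7, "z": 0, "spin": 0}, {"gripper": -1, "x": -47, "y": 7, "z": 0, "spin": 0}, {"gripper": -1, "x": -47, "y": 7, "z": 0, "spin": 0}, {"gripper": -1, "x": -47, "y": 7, "z": 0, "spin": 0}, {"gripper": -1, "x": -47, "y": 7, "z": 0, "spin": 0}, {"gripper": -1, "x": -47, "y": 7, "z": 0, "spin": 0}, {"gripper": -1, "x": -50, "y": 1, "z": 0, "spin": 0}, {"gripper": -1, "x": -50, "y": 1, "z": 0, "spin": 0}, {"gripper": -1, "x": -50, "y": 1, "z": 0, "spin": 0}, {"gripper": -1, "x": -50, "y": 1, "z": 0, "spin": 0}]}}

```text
time: 2.1
eef_pos: [0.4306, -0.0001, 0.2451]
tcp_rot: [0.661, 0.75, 0.0, 0.0]
contact_force: [0.8, -0.4, 0.6]
opening: 1.0
finger_force: 0.0
```

Call:
{"fn": "step_arm", "kwargs": {"commands": [{"gripper": -1, "x": -49, "y": -9, "z": 0, "spin": 0}, {"gripper": -1, "x": -49, "y": -9, "z": 0, "spin": 0}, {"gripper": -1, "x": -49, "y": -9, "z": 0, "spin": 0}, {"gripper": -1, "x": -49, "y": -9, "z": 0, "spin": 0}, {"gripper": -1, "x": -45, "y": 4, "z": 0, "spin": 0}, {"gripper": -1, "x": -45, "y": 4, "z": 0, "spin": 0}, {"gripper": -1, "x": -45, "y": 4, "z": 0, "spin": 0}, {"gripper": -1, "x": 0, "y": 0, "z": 0, "spin": 0}, {"gripper": -1, "x": 0, "y": 0, "z": 0, "spin": 0}, {"gripper": -1, "x": 0, "y": 0, "z": 0, "spin": 0}]}}

```text
time: 3.1
eef_pos: [0.4487, -0.3285, 0.2448]
tcp_rot: [0.661, 0.75, 0.0, -0.001]
contact_force: [-0.1, -0.1, 0.2]
opening: 1.001
finger_force: 0.0
```

Run:
```python
from h import *
s=get_state(); print(s['qpos'].round(2),s['eef_pos'],s['contact_force'])
c=shot('wrist','w1.png'); P=cloud(c); np.save('w1.npy',P)
m=(P[...,2]>.105)&(P[...,2]<.135)&(P[...,1]<-.29)
print('cap',m.sum(),P[m].min(0),P[m].max(0))
m=(P[...,2]>.04)&(P[...,2]<.065)&(P[...,1]>-.25)
if m.sum(): print('cup',m.sum(),P[m].min(0),P[m].max(0))
```

```text
[-0.81  0.03  1.87  0.    1.25 -0.94] [ 0.44865023 -0.32852771  0.2447861 ] [-0.07262522 -0.12718344  0.21070653]
cap 11078 [ 0.22194384 -0.46438733  0.10500369] [ 0.57380403 -0.32146137  0.13499979]
cup 2239 [ 0.41664496 -0.22919365  0.04000842] [ 0.61586837 -0.1708826   0.06499607]
```

View pics/w1.png

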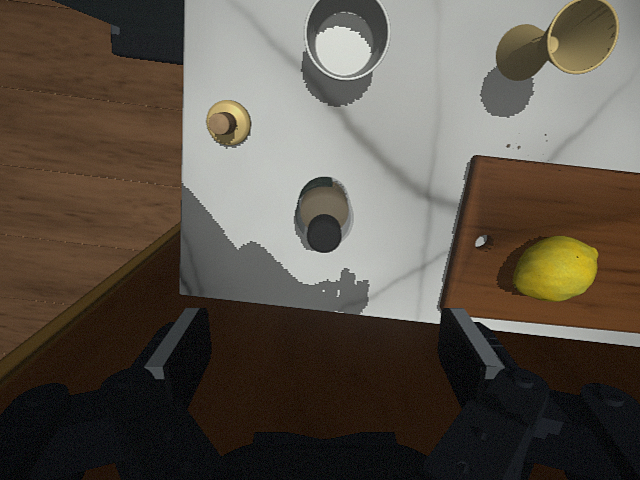

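The wrist view shows the black cap at about (323,233), the cup rim at (346,38), the jigger rim at (582,35), and a brown panel below.

Run:
```python
from h import *
P=np.load('w1.npy')
A=P[212:254,304:344].reshape(-1,3); A=A[A[:,2]>.11]; print('cap',A.min(0).round(3),A.max(0).round(3))
A=P[0:82,300:395].reshape(-1,3); A=A[A[:,2]>.045]; print('cup',A.min(0).round(3),A.max(0).round(3))
A=P[0:75,545:620].reshape(-1,3); A=A[A[:,2]>.075]; print('jig',A.min(0).round(3),A.max(0).round(3))
for u,v in [(320,400),(250,330),(380,330),(100,150),(150,300),(560,460)]: print(u,v,P[v,u].round(3))
T=np.load('top.npy')
A=T[190:290,280:296]; A=T.reshape(-1,3)
for nm,y0,y1 in [('handleR',.07,.125),('handleL',.38,.45)]:
    B=A[(A[:,1]>y0)&(A[:,1]<y1)&(A[:,0]>.45)&(A[:,0]<.6)&(A[:,2]>.008)]; print(nm,len(B),B.min(0).round(3),B.max(0).round(3))
# row profile of bottle widths from scene (heights of syrup shoulder)
S=np.load('scene.npy').reshape(-1,3)
for c0,n in [((.561,.345),'syrup'),((.584,.176),'bit')]:
    B=S[np.hypot(S[:,0]-c0[0],S[:,1]-c0[1])<.037]
    for z in (.07,.09,.11,.13,.15): 
        q=B[abs(B[:,2]-z)<.008]; print(n,z,len(q), np.ptp(q,0).round(3) if len(q) else '')
```

```text
cap [ 0.437 -0.345  0.11 ] [ 0.461 -0.322  0.123]
cup [ 0.417 -0.229  0.045] [ 0.48  -0.172  0.055]
jig [ 0.578 -0.208  0.075] [ 0.626 -0.163  0.088]
320 400 [ 0.462 -0.46   0.127]
250 330 [ 0.393 -0.462  0.039]
380 330 [ 0.523 -0.46   0.014]
100 150 [nan nan nan]
150 300 [ 0.283 -0.462  0.003]
560 460 [ 0.507 -0.327  0.297]
handleR 6905 [0.454 0.07  0.008] [0.596 0.125 0.906]
handleL 432 [0.45  0.38  0.009] [0.577 0.441 0.69 ]
syrup 0.07 110 [0.059 0.054 0.016]
syrup 0.09 114 [0.053 0.058 0.016]
syrup 0.11 115 [0.051 0.054 0.016]
syrup 0.13 126 [0.049 0.05  0.016]
syrup 0.15 47 [0.024 0.029 0.016]
bit 0.07 94 [0.046 0.05  0.015]
bit 0.09 105 [0.044 0.051 0.016]
bit 0.11 103 [0.042 0.042 0.015]
bit 0.13 41 [0.022 0.025 0.014]
bit 0.15 41 [0.028 0.027 0.009]
```

Call:
{"fn": "step_arm", "kwargs": {"commands": [{"gripper": -1, "x": -5, "y": 0, "z": 30, "spin": 0}, {"gripper": -1, "x": 0, "y": 0, "z": 35, "spin": 0}, {"gripper": -1, "x": 0, "y": 0, "z": 35, "spin": 0}, {"gripper": -1, "x": 0, "y": 0, "z": 30, "spin": 0}, {"gripper": -1, "x": 0, "y": 0, "z": 15, "spin": 0}, {"gripper": -1, "x": 0, "y": 0, "z": 0, "spin": 0}, {"gripper": 1, "x": 0, "y": 0, "z": 0, "spin": 0}, {"gripper": 1, "x": 0, "y": 0, "z": 0, "spin": 0}, {"gripper": 1, "x": 0, "y": 0, "z": 0, "spin": 0}, {"gripper": 1, "x": 0, "y": 0, "z": 0, "spin": 0}], "force": 40}}

```text
time: 4.15
eef_pos: [0.4501, -0.3352, 0.1017]
tcp_rot: [0.661, 0.75, -0.0, 0.001]
contact_force: [-0.2, 0.5, 0.4]
opening: 0.333
finger_force: 0.0
```

Call:
{"fn": "step_arm", "kwargs": {"commands": [{"gripper": 1, "x": 0, "y": 0, "z": 0, "spin": 0}, {"gripper": 1, "x": 0, "y": 0, "z": 0, "spin": 0}, {"gripper": 1, "x": 0, "y": 0, "z": 0, "spin": 0}, {"gripper": 1, "x": 0, "y": 0, "z": 0, "spin": 0}, {"gripper": 1, "x": 0, "y": 0, "z": -15, "spin": 0}, {"gripper": 1, "x": 0, "y": 0, "z": -25, "spin": 0}, {"gripper": 1, "x": 0, "y": 0, "z": -30, "spin": 0}, {"gripper": 1, "x": 0, "y": 0, "z": -30, "spin": 0}, {"gripper": 1, "x": 0, "y": 0, "z": 0, "spin": 0}, {"gripper": 1, "x": 0, "y": 0, "z": 0, "spin": 0}]}}

```text
time: 5.15
eef_pos: [0.4496, -0.3345, 0.2007]
tcp_rot: [0.661, 0.75, 0.0, 0.0]
contact_force: [0.5, -0.4, -1.5]
opening: 0.207
finger_force: 39.2
```

Call:
{"fn": "step_arm", "kwargs": {"commands": [{"gripper": 1, "x": 34, "y": -3, "z": 0, "spin": 0}, {"gripper": 1, "x": 34, "y": -3, "z": 0, "spin": 0}, {"gripper": 1, "x": 34, "y": -3, "z": 0, "spin": 0}, {"gripper": 1, "x": 35, "y": -4, "z": 0, "spin": 0}, {"gripper": 1, "x": 39, "y": 7, "z": 0, "spin": 0}, {"gripper": 1, "x": 39, "y": 7, "z": 0, "spin": 0}, {"gripper": 1, "x": 39, "y": 7, "z": 0, "spin": 0}, {"gripper": 1, "x": 40, "y": 7, "z": 0, "spin": 0}, {"gripper": 1, "x": 40, "y": 7, "z": 0, "spin": 0}, {"gripper": 1, "x": 40, "y": 4, "z": 0, "spin": 0}]}}

```text
time: 6.15
eef_pos: [0.4268, 0.0416, 0.1981]
tcp_rot: [0.661, 0.75, -0.001, -0.002]
contact_force: [0.5, 0.0, -1.7]
opening: 0.204
finger_force: 39.3
```

Call:
{"fn": "step_arm", "kwargs": {"commands": [{"gripper": 1, "x": 40, "y": 4, "z": 0, "spin": 0}, {"gripper": 1, "x": 40, "y": 4, "z": 0, "spin": 0}, {"gripper": 1, "x": 40, "y": 4, "z": 0, "spin": 0}, {"gripper": 1, "x": 40, "y": 4, "z": 0, "spin": 0}, {"gripper": 1, "x": 41, "y": 4, "z": 0, "spin": 0}, {"gripper": 1, "x": 0, "y": 20, "z": 0, "spin": 0}, {"gripper": 1, "x": 0, "y": 30, "z": 0, "spin": 0}, {"gripper": 1, "x": 0, "y": 20, "z": 0, "spin": 0}, {"gripper": 1, "x": 0, "y": 0, "z": 0, "spin": 0}, {"gripper": 1, "x": 0, "y": 0, "z": 0, "spin": 0}]}}

```text
time: 7.15
eef_pos: [0.4908, 0.25, 0.1979]
tcp_rot: [0.661, 0.75, -0.002, -0.001]
contact_force: [-0.5, 0.8, -1.3]
opening: 0.206
finger_force: 39.3
```

Run:
```python
from h import *
s=get_state(); print(s['eef_pos'],s['opening'],s['finger_force'])
c=shot('wrist','w2.png'); P=cloud(c); np.save('w2.npy',P)
A=P.reshape(-1,3); A=A[(A[:,2]>.024)&(A[:,2]<.036)&(A[:,1]>.08)&(A[:,1]<.45)]; print(len(A),cv2.minAreaRect(A[:,:2].astype(np.float32)))
```

```text
[0.49081958 0.2500324  0.197944  ] 0.2061794872055525 39.32923972606659
32768 ((0.5907645225524902, 0.26560017466545105), (0.2652454972267151, 0.37634968757629395), 73.91960906982422)
```

View pics/w2.png

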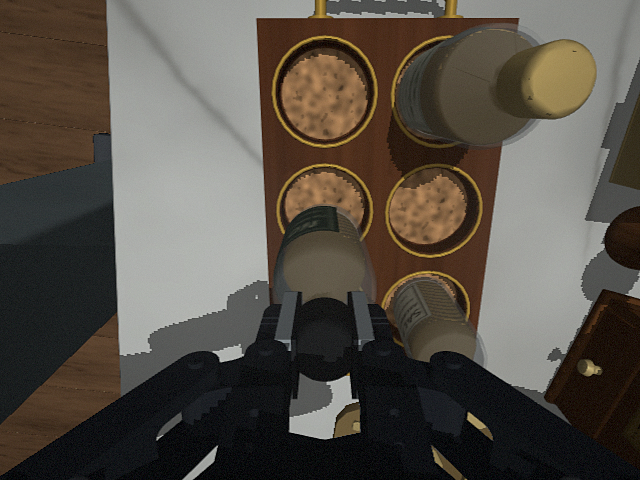

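The wrist view shows the back middle well's brass rim centred at about (434,210) and the front left rim at about (324,91). The bottle hangs in the grip at (325,265).

Run:
```python
from h import *
c=shot('wrist'); 
for n,u,v in [('backmid',434,210),('frontleft',324,91)]: print(n,ray(c,u,v,.03).round(4))
```

```text
backmid [0.5735 0.2634 0.03  ]
frontleft [0.4783 0.3385 0.03  ]
```

Call:
{"fn": "step_arm", "kwargs": {"commands": [{"gripper": 1, "x": 2, "y": 27, "z": 0, "spin": 0}, {"gripper": 1, "x": 0, "y": 28, "z": 0, "spin": 0}, {"gripper": 1, "x": 0, "y": 28, "z": 0, "spin": 0}, {"gripper": 1, "x": 0, "y": 0, "z": 0, "spin": 0}, {"gripper": 1, "x": 0, "y": 0, "z": 25, "spin": 0}, {"gripper": 1, "x": 0, "y": 0, "z": 25, "spin": 0}, {"gripper": 1, "x": 0, "y": 0, "z": 20, "spin": 0}, {"gripper": 1, "x": 0, "y": 0, "z": 10, "spin": 0}, {"gripper": 1, "x": 0, "y": 0, "z": 0, "spin": 0}, {"gripper": 1, "x": 0, "y": 0, "z": 0, "spin": 0}]}}

```text
time: 8.25
eef_pos: [0.5744, 0.263, 0.1213]
tcp_rot: [0.661, 0.75, 0.0, 0.0]
contact_force: [1.3, -0.5, -1.6]
opening: 0.203
finger_force: 39.7
```

Call:
{"fn": "step_arm", "kwargs": {"commands": [{"gripper": 1, "x": 0, "y": 0, "z": 5, "spin": 0}, {"gripper": 1, "x": 0, "y": 0, "z": 4, "spin": 0}, {"gripper": 1, "x": 0, "y": 0, "z": 0, "spin": 0}, {"gripper": 1, "x": 0, "y": 0, "z": 0, "spin": 0}, {"gripper": 0, "x": 0, "y": 0, "z": 0, "spin": 0}, {"gripper": 0, "x": 0, "y": 0, "z": 0, "spin": 0}, {"gripper": 0, "x": 0, "y": 0, "z": 0, "spin": 0}, {"gripper": 0, "x": 0, "y": 0, "z": 0, "spin": 0}, {"gripper": 0, "x": 0, "y": 0, "z": 0, "spin": 0}, {"gripper": 0, "x": 0, "y": 0, "z": 0, "spin": 0}]}}

```text
time: 9.25
eef_pos: [0.5743, 0.2629, 0.1114]
tcp_rot: [0.661, 0.75, 0.0, 0.0]
contact_force: [-1.1, -0.3, 0.0]
opening: 0.5
finger_force: 0.0
```

Call:
{"fn": "step_arm", "kwargs": {"commands": [{"gripper": 0, "x": 0, "y": 0, "z": -25, "spin": 0}, {"gripper": 0, "x": 0, "y": 0, "z": -35, "spin": 0}, {"gripper": 0, "x": 0, "y": 0, "z": -40, "spin": 0}, {"gripper": 0, "x": 0, "y": 0, "z": -30, "spin": 0}, {"gripper": 0, "x": 0, "y": -30, "z": 0, "spin": 0}, {"gripper": 0, "x": 0, "y": -40, "z": 0, "spin": 0}, {"gripper": 0, "x": 0, "y": -40, "z": 0, "spin": 0}, {"gripper": -1, "x": 0, "y": -40, "z": 0, "spin": 0}, {"gripper": -1, "x": -48, "y": -5, "z": 0, "spin": 0}, {"gripper": -1, "x": -48, "y": -5, "z": 0, "spin": 0}]}}

```text
time: 10.25
eef_pos: [0.4262, 0.1478, 0.2415]
tcp_rot: [0.659, 0.752, 0.0, 0.0]
contact_force: [1.9, -1.3, 0.6]
opening: 0.973
finger_force: 0.0
```

Call:
{"fn": "step_arm", "kwargs": {"commands": [{"gripper": -1, "x": -48, "y": -5, "z": 0, "spin": 0}, {"gripper": -1, "x": -48, "y": -5, "z": 0, "spin": 0}, {"gripper": -1, "x": -50, "y": -6, "z": 0, "spin": 0}, {"gripper": -1, "x": -49, "y": -9, "z": 0, "spin": 0}, {"gripper": -1, "x": -49, "y": -9, "z": 0, "spin": 0}, {"gripper": -1, "x": -49, "y": -9, "z": 0, "spin": 0}, {"gripper": -1, "x": -49, "y": -8, "z": 0, "spin": 0}, {"gripper": -1, "x": 0, "y": 0, "z": 0, "spin": 8.5}, {"gripper": -1, "x": 0, "y": 0, "z": 0, "spin": 8.5}, {"gripper": -1, "x": 0, "y": 0, "z": 0, "spin": 8.5}]}}

```text
time: 11.25
eef_pos: [0.4199, -0.1985, 0.2413]
tcp_rot: [0.813, 0.583, 0.0, -0.0]
contact_force: [-1.2, 0.1, 0.4]
opening: 1.002
finger_force: 0.0
```

Call:
{"fn": "step_arm", "kwargs": {"commands": [{"gripper": -1, "x": 0, "y": 0, "z": 0, "spin": 8.5}, {"gripper": -1, "x": 0, "y": 0, "z": 0, "spin": 8.5}, {"gripper": -1, "x": 0, "y": 0, "z": 0, "spin": 8.5}, {"gripper": -1, "x": 0, "y": 0, "z": 0, "spin": 8.5}, {"gripper": -1, "x": 0, "y": 0, "z": 0, "spin": 8.5}, {"gripper": -1, "x": 0, "y": 0, "z": 0, "spin": 8.5}, {"gripper": -1, "x": 0, "y": 0, "z": 0, "spin": 8.5}, {"gripper": -1, "x": 0, "y": 0, "z": 0, "spin": 5}, {"gripper": -1, "x": 0, "y": 0, "z": 0, "spin": 0}, {"gripper": -1, "x": 0, "y": 0, "z": 0, "spin": 0}]}}

```text
time: 12.25
eef_pos: [0.4201, -0.1978, 0.2414]
tcp_rot: [0.998, 0.064, 0.0, 0.0]
contact_force: [0.2, 0.1, 0.1]
opening: 1.001
finger_force: 0.0
```

Run:
```python
from h import *
s=get_state(); print(s['eef_pos'],s['qpos'].round(2)); M=R.from_quat(s['tcp_rot']).as_matrix()
d=np.array([.602,-.1855,.06])-s['eef_pos']; print('tool mm to jigger grasp TCP z.06',(M.T@d*1000).round(0), M[:,0].round(3),M[:,1].round(3))
c=shot('wrist'); P=cloud(c); A=P.reshape(-1,3)
B=A[(abs(A[:,0]-.602)<.04)&(abs(A[:,1]+.185)<.04)&(A[:,2]>.078)&(A[:,2]<.095)]
print(len(B),B.min(0) if len(B) else '',B.max(0) if len(B) else '')
B=A[(abs(A[:,0]-.448)<.04)&(abs(A[:,1]+.198)<.04)&(A[:,2]>.045)&(A[:,2]<.06)]
print(len(B),B.min(0) if len(B) else '',B.max(0) if len(B) else '')
c=shot('top','t2.png')
```

```text
[ 0.42013194 -0.19781174  0.24139366] [-0.66 -0.19  2.08 -0.    1.25  0.78]
tool mm to jigger grasp TCP z.06 [182.  11. 181.] [0.992 0.128 0.   ] [ 0.128 -0.992  0.   ]
0  
886 [ 0.41664264 -0.22912557  0.04501086] [ 0.47994346 -0.1657088   0.05409035]
```

Call:
{"fn": "step_arm", "kwargs": {"commands": [{"gripper": -1, "x": 36, "y": 2, "z": 0, "spin": 0}, {"gripper": -1, "x": 37, "y": 3, "z": 0, "spin": 0}, {"gripper": -1, "x": 37, "y": 2, "z": 0, "spin": 0}, {"gripper": -1, "x": 37, "y": 2, "z": 0, "spin": 0}, {"gripper": -1, "x": 35, "y": 2, "z": 0, "spin": 0}, {"gripper": -1, "x": 0, "y": 0, "z": 30, "spin": 0}, {"gripper": -1, "x": 0, "y": 0, "z": 30, "spin": 0}, {"gripper": -1, "x": 0, "y": 0, "z": 30, "spin": 0}, {"gripper": -1, "x": 0, "y": 0, "z": 20, "spin": 0}, {"gripper": -1, "x": 0, "y": 0, "z": 0, "spin": 0}]}}

```text
time: 13.35
eef_pos: [0.5997, -0.1846, 0.1269]
tcp_rot: [0.998, 0.063, -0.004, -0.002]
contact_force: [0.3, -0.3, 0.2]
opening: 0.999
finger_force: 0.0
```

Call:
{"fn": "step_arm", "kwargs": {"commands": [{"gripper": -1, "x": 0, "y": 0, "z": 25, "spin": 0}, {"gripper": -1, "x": 0, "y": 0, "z": 25, "spin": 0}, {"gripper": -1, "x": 0, "y": 0, "z": 20, "spin": 0}, {"gripper": -1, "x": 0, "y": 0, "z": 0, "spin": 0}, {"gripper": 1, "x": 0, "y": 0, "z": 0, "spin": 0}, {"gripper": 1, "x": 0, "y": 0, "z": 0, "spin": 0}, {"gripper": 1, "x": 0, "y": 0, "z": 0, "spin": 0}, {"gripper": 1, "x": 0, "y": 0, "z": 0, "spin": 0}, {"gripper": 1, "x": 0, "y": 0, "z": 0, "spin": 0}, {"gripper": 1, "x": 0, "y": 0, "z": 0, "spin": 0}], "force": 30}}

```text
time: 14.35
eef_pos: [0.6035, -0.1863, 0.0636]
tcp_rot: [0.998, 0.063, 0.002, 0.001]
contact_force: [-0.4, 0.9, 6.0]
opening: 0.538
finger_force: 30.5
```

Call:
{"fn": "step_arm", "kwargs": {"commands": [{"gripper": 1, "x": 0, "y": 0, "z": -20, "spin": 0}, {"gripper": 1, "x": 0, "y": 0, "z": -35, "spin": 0}, {"gripper": 1, "x": 0, "y": 0, "z": -40, "spin": 0}, {"gripper": 1, "x": 0, "y": 0, "z": -35, "spin": 0}, {"gripper": 1, "x": -36, "y": -2, "z": 0, "spin": 0}, {"gripper": 1, "x": -37, "y": -2, "z": 0, "spin": 0}, {"gripper": 1, "x": -37, "y": -2, "z": 0, "spin": 0}, {"gripper": 1, "x": -37, "y": -2, "z": 0, "spin": 0}, {"gripper": 1, "x": -37, "y": -2, "z": 0, "spin": 0}, {"gripper": 1, "x": 0, "y": 0, "z": 0, "spin": 0}]}}

```text
time: 15.35
eef_pos: [0.4145, -0.1981, 0.1898]
tcp_rot: [0.998, 0.062, -0.002, -0.001]
contact_force: [0.9, 0.4, -0.9]
opening: 0.532
finger_force: 30.9
```

Call:
{"fn": "step_arm", "kwargs": {"commands": [{"gripper": 1, "x": 9, "y": -49, "z": 0, "spin": 0}, {"gripper": 1, "x": 9, "y": -49, "z": 0, "spin": 0}, {"gripper": 1, "x": 9, "y": -49, "z": 0, "spin": 0}, {"gripper": 1, "x": 9, "y": -49, "z": 0, "spin": 0}, {"gripper": 1, "x": 6, "y": -49, "z": 0, "spin": 0}, {"gripper": 1, "x": 6, "y": -49, "z": 0, "spin": 0}, {"gripper": 1, "x": 6, "y": -49, "z": 0, "spin": 0}, {"gripper": 1, "x": 7, "y": -50, "z": 0, "spin": 0}, {"gripper": 1, "x": 0, "y": 0, "z": 0, "spin": 0}, {"gripper": 1, "x": 0, "y": 0, "z": 0, "spin": 0}]}}

```text
time: 16.35
eef_pos: [0.4291, 0.1994, 0.1912]
tcp_rot: [0.998, 0.065, -0.0, 0.0]
contact_force: [0.3, -0.5, -1.6]
opening: 0.532
finger_force: 31.3
```

Run:
```python
from h import *
s=get_state(); print(s['eef_pos'],s['qpos'].round(2),s['opening']); M=R.from_quat(s['tcp_rot']).as_matrix()
d=np.array([.4785,.337,.08])-s['eef_pos']; print((M.T@d*1000).round(0))
c=shot('wrist','w3.png')
```

```text
[0.42913895 0.19942657 0.19116568] [ 0.22 -0.12  2.11 -0.    1.15  1.66] 0.5316261357071052
[  67. -130.  111.]
```

View pics/w3.png

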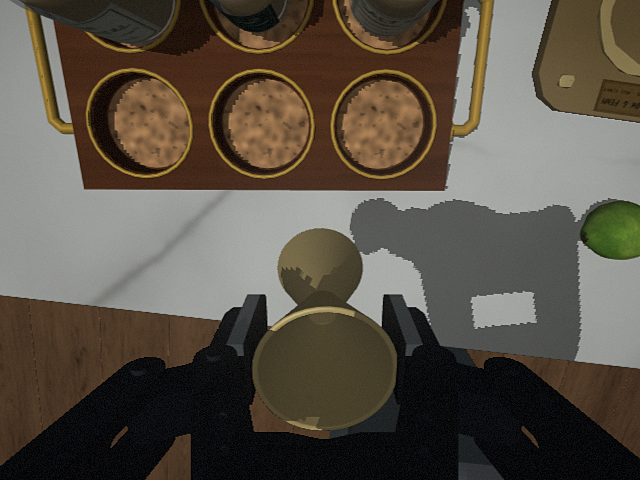

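The wrist view shows the three front wells empty, with rims centred at (140,123), (262,123) and (384,123). The jigger is held upright and the black-capped bottle stands in the back middle well.

Run:
```python
from h import *
s=get_state();M=R.from_quat(s['tcp_rot']).as_matrix()
c=shot('wrist')
for n,u in [('FL',140),('FM',262),('FR',384)]:
    p=ray(c,u,123,.03); print(n,p.round(4),(M.T@(p-s['eef_pos'])*1000).round(1))
```

```text
FL [0.4806 0.3352 0.03  ] [  68.4 -129.3  161. ]
FM [0.4916 0.2497 0.03  ] [ 68.4 -43.1 161. ]
FR [0.5025 0.1642 0.03  ] [ 68.3  43.1 161.1]
```

Call:
{"fn": "step_arm", "kwargs": {"commands": [{"gripper": 1, "x": 22, "y": -43, "z": 0, "spin": 0}, {"gripper": 1, "x": 23, "y": -43, "z": 0, "spin": 0}, {"gripper": 1, "x": 23, "y": -44, "z": 0, "spin": 0}, {"gripper": 1, "x": 0, "y": 0, "z": 0, "spin": 0}, {"gripper": 1, "x": 0, "y": 0, "z": 30, "spin": 0}, {"gripper": 1, "x": 0, "y": 0, "z": 30, "spin": 0}, {"gripper": 1, "x": 0, "y": 0, "z": 25, "spin": 0}, {"gripper": 1, "x": 0, "y": 0, "z": 15, "spin": 0}, {"gripper": 1, "x": 0, "y": 0, "z": 5, "spin": 0}, {"gripper": 1, "x": 0, "y": 0, "z": 0, "spin": 0}]}}

```text
time: 17.45
eef_pos: [0.4807, 0.3346, 0.0862]
tcp_rot: [0.998, 0.062, -0.0, 0.0]
contact_force: [-0.8, -0.4, -1.0]
opening: 0.536
finger_force: 31.5
```

Call:
{"fn": "step_arm", "kwargs": {"commands": [{"gripper": 1, "x": 0, "y": 0, "z": 8, "spin": 0}, {"gripper": 1, "x": 0, "y": 0, "z": 4, "spin": 0}, {"gripper": 1, "x": 0, "y": 0, "z": 0, "spin": 0}, {"gripper": 1, "x": 0, "y": 0, "z": 0, "spin": 0}, {"gripper": -0.5, "x": 0, "y": 0, "z": 0, "spin": 0}, {"gripper": -0.5, "x": 0, "y": 0, "z": 0, "spin": 0}, {"gripper": -0.5, "x": 0, "y": 0, "z": 0, "spin": 0}, {"gripper": -0.5, "x": 0, "y": 0, "z": 0, "spin": 0}, {"gripper": -0.5, "x": 0, "y": 0, "z": 0, "spin": 0}, {"gripper": -0.5, "x": 0, "y": 0, "z": 0, "spin": 0}]}}

```text
time: 18.45
eef_pos: [0.4804, 0.3355, 0.0744]
tcp_rot: [0.998, 0.063, 0.0, -0.0]
contact_force: [-0.2, 1.0, -1.0]
opening: 0.745
finger_force: 0.0
```

Call:
{"fn": "step_arm", "kwargs": {"commands": [{"gripper": -0.5, "x": 0, "y": 0, "z": -25, "spin": 0}, {"gripper": -0.5, "x": 0, "y": 0, "z": -35, "spin": 0}, {"gripper": -0.5, "x": 0, "y": 0, "z": -35, "spin": 0}, {"gripper": -1, "x": 0, "y": 0, "z": -25, "spin": 0}, {"gripper": -1, "x": -22, "y": 43, "z": 0, "spin": 0}, {"gripper": -1, "x": -22, "y": 43, "z": 0, "spin": 0}, {"gripper": -1, "x": -22, "y": 44, "z": 0, "spin": 0}, {"gripper": -1, "x": -6, "y": 49, "z": 0, "spin": 0}, {"gripper": -1, "x": -6, "y": 49, "z": 0, "spin": 0}, {"gripper": -1, "x": -7, "y": 50, "z": 0, "spin": 0}]}}

```text
time: 19.45
eef_pos: [0.4307, 0.0479, 0.1947]
tcp_rot: [0.998, 0.064, 0.001, 0.0]
contact_force: [0.9, -0.1, 0.6]
opening: 1.001
finger_force: 0.0
```

Call:
{"fn": "step_arm", "kwargs": {"commands": [{"gripper": -1, "x": -7, "y": 50, "z": 0, "spin": 0}, {"gripper": -1, "x": -2, "y": 50, "z": 0, "spin": 0}, {"gripper": -1, "x": -2, "y": 50, "z": 0, "spin": 0}, {"gripper": -1, "x": -2, "y": 50, "z": 0, "spin": 0}, {"gripper": -1, "x": -2, "y": 50, "z": 0, "spin": 0}, {"gripper": -1, "x": 0, "y": 0, "z": 0, "spin": 0}, {"gripper": -1, "x": 0, "y": 0, "z": 30, "spin": 0}, {"gripper": -1, "x": 0, "y": 0, "z": 30, "spin": 0}, {"gripper": -1, "x": 0, "y": 0, "z": 0, "spin": 0}, {"gripper": -1, "x": 0, "y": 0, "z": 0, "spin": 0}]}}

```text
time: 20.45
eef_pos: [0.4475, -0.1991, 0.1343]
tcp_rot: [0.998, 0.063, -0.001, -0.0]
contact_force: [-0.1, -1.4, 0.2]
opening: 0.996
finger_force: 0.0
```

Run:
```python
from h import *
s=get_state(); print(s['eef_pos']); M=R.from_quat(s['tcp_rot']).as_matrix()
T=np.array([.4483,-.1975,.04]); print((M.T@(T-s['eef_pos'])*1000).round(1))
c=shot('top','t3.png'); c=shot('wrist')
A=cloud(c).reshape(-1,3); B=A[(abs(A[:,0]-.448)<.045)&(abs(A[:,1]+.198)<.045)&(A[:,2]>.04)&(A[:,2]<.06)]
print(len(B),B.min(0) if len(B) else '',B.max(0) if len(B) else '')
im=cv2.imread('pics/t3.png'); cv2.imwrite('pics/t3c.png',cv2.resize(im[150:320,140:520],None,fx=2,fy=2))
```

```text
[ 0.44749271 -0.1991158   0.13428315]
[ 1.1 -1.4 94.3]
2636 [ 0.41631142 -0.22928828  0.04000227] [ 0.48025636 -0.16590599  0.0542092 ]
```

View pics/t3c.png

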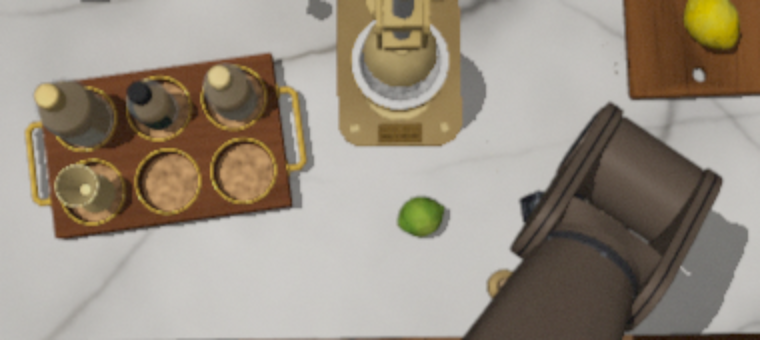

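The top crop shows the jigger upright in the front left well, at crop (90,190), and the black-capped bottle in the back middle well, at crop (155,105).

Call:
{"fn": "step_arm", "kwargs": {"commands": [{"gripper": -1, "x": 1, "y": -1, "z": 30, "spin": 0}, {"gripper": -1, "x": 0, "y": 0, "z": 35, "spin": 0}, {"gripper": -1, "x": 0, "y": 0, "z": 25, "spin": 0}, {"gripper": -1, "x": 0, "y": 0, "z": 8, "spin": 0}, {"gripper": -1, "x": 0, "y": 0, "z": 0, "spin": 0}, {"gripper": 1, "x": 0, "y": 0, "z": 0, "spin": 0}, {"gripper": 1, "x": 0, "y": 0, "z": 0, "spin": 0}, {"gripper": 1, "x": 0, "y": 0, "z": 0, "spin": 0}, {"gripper": 1, "x": 0, "y": 0, "z": 0, "spin": 0}, {"gripper": 1, "x": 0, "y": 0, "z": 0, "spin": 0}], "force": 30}}

```text
time: 21.55
eef_pos: [0.4502, -0.1998, 0.0387]
tcp_rot: [0.998, 0.063, 0.002, 0.001]
contact_force: [-1.0, 1.0, 5.5]
opening: 0.719
finger_force: 33.1
```

Call:
{"fn": "step_arm", "kwargs": {"commands": [{"gripper": 1, "x": 0, "y": 0, "z": -20, "spin": 0}, {"gripper": 1, "x": 0, "y": 0, "z": -30, "spin": 0}, {"gripper": 1, "x": 0, "y": 0, "z": -30, "spin": 0}, {"gripper": 1, "x": 0, "y": 0, "z": -20, "spin": 0}, {"gripper": 1, "x": 1, "y": -40, "z": 0, "spin": 0}, {"gripper": 1, "x": 1, "y": -40, "z": 0, "spin": 0}, {"gripper": 1, "x": 1, "y": -40, "z": 0, "spin": 0}, {"gripper": 1, "x": 1, "y": -40, "z": 0, "spin": 0}, {"gripper": 1, "x": 2, "y": -41, "z": 0, "spin": 0}, {"gripper": 1, "x": 0, "y": 0, "z": 0, "spin": 0}]}}

```text
time: 22.55
eef_pos: [0.4279, 0.0053, 0.1361]
tcp_rot: [0.998, 0.066, -0.0, -0.001]
contact_force: [-0.1, -0.6, -1.7]
opening: 0.72
finger_force: 33.7
```

Call:
{"fn": "step_arm", "kwargs": {"commands": [{"gripper": 1, "x": 5, "y": -39, "z": 0, "spin": 0}, {"gripper": 1, "x": 5, "y": -39, "z": 0, "spin": 0}, {"gripper": 1, "x": 5, "y": -39, "z": 0, "spin": 0}, {"gripper": 1, "x": 5, "y": -39, "z": 0, "spin": 0}, {"gripper": 1, "x": 0, "y": 0, "z": 0, "spin": 0}, {"gripper": 1, "x": 24, "y": 0, "z": 0, "spin": 0}, {"gripper": 1, "x": 24, "y": 0, "z": 0, "spin": 0}, {"gripper": 1, "x": 24, "y": 0, "z": 0, "spin": 0}, {"gripper": 1, "x": 0, "y": 0, "z": 0, "spin": 0}, {"gripper": 1, "x": 0, "y": 0, "z": 0, "spin": 0}]}}

```text
time: 23.55
eef_pos: [0.5008, 0.1669, 0.1361]
tcp_rot: [0.998, 0.063, -0.001, 0.0]
contact_force: [-0.1, 0.6, -1.0]
opening: 0.718
finger_force: 33.9
```

Run:
```python
from h import *
s=get_state(); print(s['eef_pos'],s['opening']); M=R.from_quat(s['tcp_rot']).as_matrix()
T=np.array([.5015,.165,.0487]); print((M.T@(T-s['eef_pos'])*1000).round(1))
c=shot('wrist','w4.png'); P=cloud(c); A=P.reshape(-1,3)
d=np.linalg.norm(A[:,:2]-s['eef_pos'][:2],axis=1); B=A[(d<.04)&(A[:,2]>.09)&(A[:,2]<.17)]
print(len(B),B.min(0).round(3),B.max(0).round(3))
```

```text
[0.50083755 0.16686581 0.13609808] 0.7178598603374432
[ 0.5  1.9 87.4]
32205 [0.468 0.13  0.099] [0.532 0.207 0.17 ]
```

View pics/w4.png

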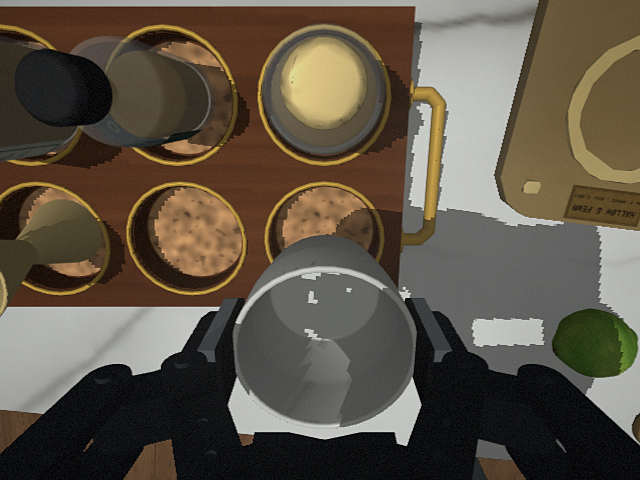

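The wrist view shows the cup held level, rim centred at (325,347), with the front right well behind it at (325,232). The handle to the right lies low.

Call:
{"fn": "step_arm", "kwargs": {"commands": [{"gripper": 1, "x": 2, "y": 2, "z": 0, "spin": 0}, {"gripper": 1, "x": 0, "y": 0, "z": 20, "spin": 0}, {"gripper": 1, "x": 0, "y": 0, "z": 25, "spin": 0}, {"gripper": 1, "x": 0, "y": 0, "z": 20, "spin": 0}, {"gripper": 1, "x": 0, "y": 0, "z": 10, "spin": 0}, {"gripper": 1, "x": 0, "y": 0, "z": 5, "spin": 0}, {"gripper": 1, "x": 0, "y": 0, "z": 2, "spin": 0}, {"gripper": 1, "x": 0, "y": 0, "z": 0, "spin": 0}, {"gripper": 1, "x": 0, "y": 0, "z": 0, "spin": 0}, {"gripper": 1, "x": 0, "y": 0, "z": 0, "spin": 0}]}}

```text
time: 24.6
eef_pos: [0.5037, 0.1663, 0.0552]
tcp_rot: [0.998, 0.063, 0.001, -0.0]
contact_force: [0.2, -1.0, -2.0]
opening: 0.718
finger_force: 33.9
```

Call:
{"fn": "step_arm", "kwargs": {"commands": [{"gripper": 1, "x": 0, "y": 0, "z": 3, "spin": 0}, {"gripper": 1, "x": 0, "y": 0, "z": 3, "spin": 0}, {"gripper": 1, "x": 0, "y": 0, "z": 1, "spin": 0}, {"gripper": 1, "x": 0, "y": 0, "z": 0, "spin": 0}, {"gripper": -1, "x": 0, "y": 0, "z": 0, "spin": 0}, {"gripper": -1, "x": 0, "y": 0, "z": 0, "spin": 0}, {"gripper": -1, "x": 0, "y": 0, "z": 0, "spin": 0}, {"gripper": -1, "x": 0, "y": 0, "z": 0, "spin": 0}, {"gripper": -1, "x": 0, "y": 0, "z": 0, "spin": 0}, {"gripper": -1, "x": 0, "y": 0, "z": 0, "spin": 0}]}}

```text
time: 25.6
eef_pos: [0.503, 0.1661, 0.0472]
tcp_rot: [0.998, 0.063, -0.0, 0.0]
contact_force: [0.8, -0.4, -0.9]
opening: 1.001
finger_force: 0.0
```

Call:
{"fn": "step_arm", "kwargs": {"commands": [{"gripper": -1, "x": 0, "y": 0, "z": -25, "spin": 0}, {"gripper": -1, "x": 0, "y": 0, "z": -40, "spin": 0}, {"gripper": -1, "x": 0, "y": 0, "z": -45, "spin": 0}, {"gripper": -1, "x": -36, "y": 0, "z": 0, "spin": 0}, {"gripper": -1, "x": -36, "y": 0, "z": 0, "spin": 0}, {"gripper": -1, "x": -4, "y": 46, "z": 0, "spin": 0}, {"gripper": -1, "x": -4, "y": 46, "z": 0, "spin": 0}, {"gripper": -1, "x": -4, "y": 46, "z": 0, "spin": 0}, {"gripper": -1, "x": -4, "y": 46, "z": 0, "spin": 0}, {"gripper": -1, "x": 0, "y": 0, "z": 0, "spin": 0}]}}

```text
time: 26.6
eef_pos: [0.4394, -0.032, 0.158]
tcp_rot: [0.998, 0.06, 0.001, 0.001]
contact_force: [0.1, 0.7, 0.3]
opening: 1.002
finger_force: 0.0
```

Run:
```python
from h import *
s=get_state(); print(s['eef_pos']); M=R.from_quat(s['tcp_rot']).as_matrix()
for n in ('wrist','top'):
    c=shot(n,n[0]+'5.png'); hsv=cv2.cvtColor(c['color'],cv2.COLOR_RGB2HSV)
    m=cv2.inRange(hsv,(35,80,30),(75,255,255)); k,l,st,ce=cv2.connectedComponentsWithStats(m); i=1+np.argmax(st[1:,4]); l=(l==i)
    ct=max(cv2.findContours(l.astype(np.uint8),0,1)[0],key=cv2.contourArea)
    q=np.array([ray(c,u,v,.022)[:2] for u,v in ct[:,0]],np.float32); e=cv2.fitEllipse(q*1000); print(n,st[i],e)
    A=cloud(c)[l]; print(' cloud',A.min(0).round(3),A.max(0).round(3), np.nanmean(A,0).round(3))
    a=np.radians(e[2]); print(' short-axis dir angle', e[2])
    T=np.array([e[0][0]/1000,e[0][1]/1000,.022]); print((M.T@(T-s['eef_pos'])*1000).round(1))
```

```text
[ 0.43939373 -0.03197584  0.15795759]
wrist [ 285  184   79   67 3865] ((445.5224609375, -32.26918029785156), (46.202850341796875, 52.2520866394043), 20.54759407043457)
 cloud [nan nan nan] [nan nan nan] [ 0.45  -0.032  0.038]
 short-axis dir angle 20.54759407043457
[  5.9   0.7 136. ]Traceback (most recent call last):
  File "<stdin>", line 7, in <module>
cv2.error: OpenCV(4.12.0) /io/opencv/modules/imgproc/src/shapedescr.cpp:361: error: (-201:Incorrect size of input array) There should be at least 5 points to fit the ellipse in function 'fitEllipseNoDirect'
```

View pics/w5.png

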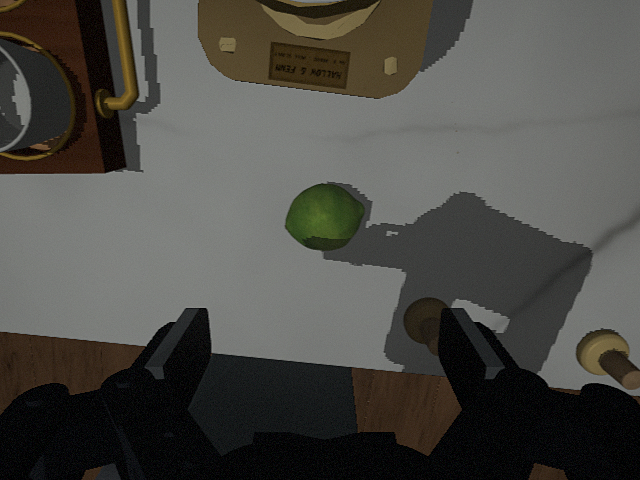

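The wrist view shows the lime at (325,217), its long axis about 15 degrees off the image's right axis. The cup is in the front right well at the left edge of the picture.

Call:
{"fn": "step_arm", "kwargs": {"commands": [{"gripper": -1, "x": 0, "y": 0, "z": 0, "spin": -8.5}, {"gripper": -1, "x": 0, "y": 0, "z": 0, "spin": -8.5}, {"gripper": -1, "x": 0, "y": 0, "z": 0, "spin": -8.5}, {"gripper": -1, "x": 0, "y": 0, "z": 0, "spin": -8.5}, {"gripper": -1, "x": 0, "y": 0, "z": 0, "spin": -8.5}, {"gripper": -1, "x": 0, "y": 0, "z": 0, "spin": -8.5}, {"gripper": -1, "x": 0, "y": 0, "z": 0, "spin": -8.5}, {"gripper": -1, "x": 0, "y": 0, "z": 0, "spin": -8.5}, {"gripper": -1, "x": 0, "y": 0, "z": 0, "spin": -8.5}, {"gripper": -1, "x": 0, "y": 0, "z": 0, "spin": -8.5}]}}

```text
time: 27.7
eef_pos: [0.4387, -0.0256, 0.157]
tcp_rot: [0.69, 0.724, 0.0, -0.0]
contact_force: [-0.3, -0.4, 0.2]
opening: 0.998
finger_force: 0.0
```

Call:
{"fn": "step_arm", "kwargs": {"commands": [{"gripper": -1, "x": 0, "y": 0, "z": 0, "spin": -8.5}, {"gripper": -1, "x": 0, "y": 0, "z": 0, "spin": -8.5}, {"gripper": -1, "x": 0, "y": 0, "z": 0, "spin": -2}, {"gripper": -1, "x": -2, "y": 5, "z": 0, "spin": 0}, {"gripper": -1, "x": 0, "y": 0, "z": 25, "spin": 0}, {"gripper": -1, "x": 0, "y": 0, "z": 35, "spin": 0}, {"gripper": -1, "x": 0, "y": 0, "z": 25, "spin": 0}, {"gripper": -1, "x": 0, "y": 0, "z": 0, "spin": 0}, {"gripper": -1, "x": 0, "y": 0, "z": 0, "spin": 0}, {"gripper": -1, "x": 0, "y": 0, "z": 0, "spin": 0}]}}

```text
time: 28.7
eef_pos: [0.4457, -0.0275, 0.0739]
tcp_rot: [0.565, 0.825, 0.0, 0.001]
contact_force: [-0.5, -0.5, 0.5]
opening: 1.002
finger_force: 0.0
```

Call:
{"fn": "step_arm", "kwargs": {"commands": [{"gripper": -1, "x": -4, "y": -2, "z": 20, "spin": 0}, {"gripper": -1, "x": 0, "y": 0, "z": 20, "spin": 0}, {"gripper": -1, "x": 0, "y": 0, "z": 12, "spin": 0}, {"gripper": -1, "x": 0, "y": 0, "z": 0, "spin": 0}, {"gripper": 1, "x": 0, "y": 0, "z": 0, "spin": 0}, {"gripper": 1, "x": 0, "y": 0, "z": 0, "spin": 0}, {"gripper": 1, "x": 0, "y": 0, "z": 0, "spin": 0}, {"gripper": 1, "x": 0, "y": 0, "z": 0, "spin": 0}, {"gripper": 1, "x": 0, "y": 0, "z": 0, "spin": 0}, {"gripper": 1, "x": 0, "y": 0, "z": 0, "spin": 0}], "force": 22}}

```text
time: 29.7
eef_pos: [0.4448, -0.0322, 0.0217]
tcp_rot: [0.565, 0.825, 0.0, 0.001]
contact_force: [-1.6, 0.2, 6.4]
opening: 0.516
finger_force: 21.9
```

Call:
{"fn": "step_arm", "kwargs": {"commands": [{"gripper": 1, "x": 0, "y": 0, "z": -15, "spin": 0}, {"gripper": 1, "x": 0, "y": 0, "z": -35, "spin": 0}, {"gripper": 1, "x": 0, "y": 0, "z": -40, "spin": 0}, {"gripper": 1, "x": 0, "y": 0, "z": -30, "spin": 0}, {"gripper": 1, "x": 0, "y": 0, "z": 0, "spin": 8.5}, {"gripper": 1, "x": 0, "y": 0, "z": 0, "spin": 8.5}, {"gripper": 1, "x": 0, "y": 0, "z": 0, "spin": 8.5}, {"gripper": 1, "x": 0, "y": 0, "z": 0, "spin": 8.5}, {"gripper": 1, "x": 0, "y": 0, "z": 0, "spin": 8.5}, {"gripper": 1, "x": 0, "y": 0, "z": 0, "spin": 8.5}]}}

```text
time: 30.7
eef_pos: [0.4438, -0.0319, 0.1405]
tcp_rot: [0.867, 0.499, 0.0, 0.0]
contact_force: [0.1, -0.2, -0.3]
opening: 0.516
finger_force: 22.7
```

Call:
{"fn": "step_arm", "kwargs": {"commands": [{"gripper": 1, "x": 0, "y": 0, "z": 0, "spin": 8.5}, {"gripper": 1, "x": 0, "y": 0, "z": 0, "spin": 8.5}, {"gripper": 1, "x": 0, "y": 0, "z": 0, "spin": 8.5}, {"gripper": 1, "x": 0, "y": 0, "z": 0, "spin": 8.5}, {"gripper": 1, "x": 0, "y": 0, "z": 0, "spin": 8.5}, {"gripper": 1, "x": 0, "y": 0, "z": 0, "spin": 8.5}, {"gripper": 1, "x": 0, "y": 0, "z": 0, "spin": 2}, {"gripper": 1, "x": 0, "y": 0, "z": 0, "spin": 0}, {"gripper": 1, "x": 0, "y": 0, "z": 0, "spin": 0}, {"gripper": 1, "x": 0, "y": 0, "z": 0, "spin": 0}]}}

```text
time: 31.7
eef_pos: [0.4439, -0.032, 0.1404]
tcp_rot: [0.998, 0.063, 0.0, 0.0]
contact_force: [-0.1, -0.7, -0.2]
opening: 0.511
finger_force: 22.7
```

Run:
```python
from h import *
s=get_state(); print(s['eef_pos'],s['opening'],s['finger_force'],s['qpos'].round(2)); M=R.from_quat(s['tcp_rot']).as_matrix()
c=shot('top'); A=cloud(c).reshape(-1,3); B=A[(abs(A[:,0]-.5015)<.045)&(abs(A[:,1]-.165)<.042)&(A[:,2]>.045)&(A[:,2]<.08)]
print('cup rim',len(B),B.min(0).round(3),B.max(0).round(3)); m=(B.min(0)+B.max(0))/2; m[2]=.08
print((M.T@(m-s['eef_pos'])*1000).round(1))
```

```text
[ 0.44385644 -0.03195529  0.14038547] 0.5109869081308315 22.721879216842353 [-0.3  -0.12  2.21 -0.    1.05  1.14]
cup rim 160 [0.47  0.133 0.045] [0.533 0.195 0.067]
[  82.2 -187.    60.4]
```

Call:
{"fn": "step_arm", "kwargs": {"commands": [{"gripper": 1, "x": 3, "y": -46, "z": 0, "spin": 0}, {"gripper": 1, "x": 3, "y": -47, "z": 0, "spin": 0}, {"gripper": 1, "x": 3, "y": -47, "z": 0, "spin": 0}, {"gripper": 1, "x": 3, "y": -47, "z": 0, "spin": 0}, {"gripper": 1, "x": 23, "y": 0, "z": 0, "spin": 0}, {"gripper": 1, "x": 24, "y": 0, "z": 0, "spin": 0}, {"gripper": 1, "x": 23, "y": 0, "z": 0, "spin": 0}, {"gripper": 1, "x": 0, "y": 0, "z": 0, "spin": 0}, {"gripper": 1, "x": 0, "y": 0, "z": 0, "spin": 0}, {"gripper": 1, "x": 0, "y": 0, "z": 0, "spin": 0}]}}

```text
time: 32.75
eef_pos: [0.5006, 0.1637, 0.1398]
tcp_rot: [0.998, 0.063, -0.001, 0.0]
contact_force: [-0.1, 0.1, -1.4]
opening: 0.516
finger_force: 22.8
```

Run:
```python
from h import *
s=get_state(); M=R.from_quat(s['tcp_rot']).as_matrix()
print((M.T@(np.array([.5015,.164,.076])-s['eef_pos'])*1000).round(1))
c=shot('wrist','w6.png')
```

```text
[ 1.1 -0.2 63.8]
```

View pics/w6.png

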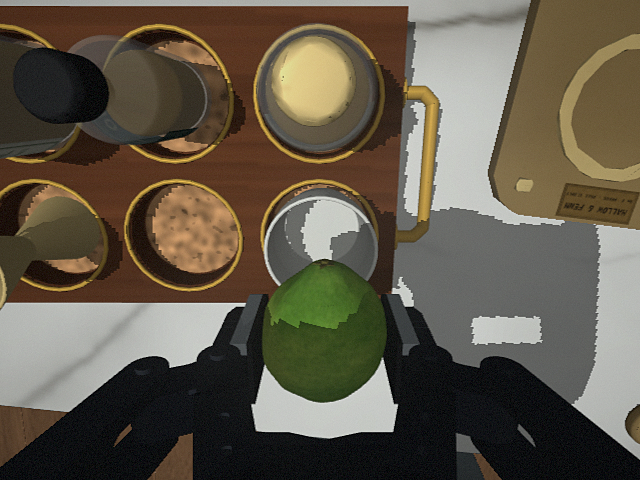

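The wrist view shows the lime held at (325,332), lengthwise fore and aft, with the cup in its well at (320,240).

Call:
{"fn": "step_arm", "kwargs": {"commands": [{"gripper": 1, "x": 1, "y": 0, "z": 20, "spin": 0}, {"gripper": 1, "x": 0, "y": 0, "z": 20, "spin": 0}, {"gripper": 1, "x": 0, "y": 0, "z": 12, "spin": 0}, {"gripper": 1, "x": 0, "y": 0, "z": 6, "spin": 0}, {"gripper": 1, "x": 0, "y": 0, "z": 4, "spin": 0}, {"gripper": 1, "x": 0, "y": 0, "z": 0, "spin": 0}, {"gripper": 1, "x": 0, "y": 0, "z": 0, "spin": 0}, {"gripper": 1, "x": 0, "y": 0, "z": 0, "spin": 0}, {"gripper": 1, "x": 0, "y": 0, "z": 0, "spin": 0}, {"gripper": 1, "x": 0, "y": 0, "z": 0, "spin": 0}]}}

```text
time: 33.8
eef_pos: [0.5029, 0.1641, 0.0787]
tcp_rot: [0.998, 0.063, 0.0, -0.0]
contact_force: [0.0, 0.4, -0.9]
opening: 0.516
finger_force: 22.8
```

Call:
{"fn": "step_arm", "kwargs": {"commands": [{"gripper": 1, "x": -1, "y": 0, "z": 2, "spin": 0}, {"gripper": 1, "x": 0, "y": 0, "z": 1, "spin": 0}, {"gripper": 1, "x": 0, "y": 0, "z": 0, "spin": 0}, {"gripper": 1, "x": 0, "y": 0, "z": 0, "spin": 0}, {"gripper": -0.5, "x": 0, "y": 0, "z": 0, "spin": 0}, {"gripper": -0.5, "x": 0, "y": 0, "z": 0, "spin": 0}, {"gripper": -0.5, "x": 0, "y": 0, "z": 0, "spin": 0}, {"gripper": -0.5, "x": 0, "y": 0, "z": 0, "spin": 0}, {"gripper": -0.5, "x": 0, "y": 0, "z": 0, "spin": 0}, {"gripper": -0.5, "x": 0, "y": 0, "z": 0, "spin": 0}]}}

```text
time: 34.8
eef_pos: [0.5017, 0.1639, 0.0754]
tcp_rot: [0.998, 0.063, 0.0, -0.0]
contact_force: [-0.4, 0.2, 0.8]
opening: 0.75
finger_force: 0.0
```

Call:
{"fn": "step_arm", "kwargs": {"commands": [{"gripper": -1, "x": 0, "y": 0, "z": -25, "spin": 0}, {"gripper": -1, "x": 0, "y": 0, "z": -35, "spin": 0}, {"gripper": -1, "x": 0, "y": 0, "z": -35, "spin": 0}, {"gripper": -1, "x": 0, "y": 0, "z": -35, "spin": 0}, {"gripper": -1, "x": -30, "y": 0, "z": 0, "spin": 0}, {"gripper": -1, "x": -30, "y": 0, "z": 0, "spin": 0}, {"gripper": -1, "x": -5, "y": 40, "z": 0, "spin": 0}, {"gripper": -1, "x": -5, "y": 40, "z": 0, "spin": 0}, {"gripper": -1, "x": 0, "y": 45, "z": 0, "spin": 0}, {"gripper": -1, "x": 0, "y": 0, "z": 0, "spin": 0}]}}

```text
time: 35.8
eef_pos: [0.4485, 0.0272, 0.2058]
tcp_rot: [0.998, 0.06, 0.001, 0.001]
contact_force: [-0.8, 0.3, 0.4]
opening: 1.002
finger_force: 0.0
```

Run:
```python
from h import *
c=shot('top','t7.png'); P=cloud(c); a=c['color']; hsv=cv2.cvtColor(a,cv2.COLOR_RGB2HSV); m=cv2.inRange(hsv,(35,80,20),(75,255,255))>0; m[:150]=0;m[290:]=0
print('lime px',m.sum(), np.nanmean(P[m],0).round(3), np.nanmax(P[m],0).round(3))
d=shot('scene')
A=cv2.resize(a[165:285,145:305],(640,480)); B=cv2.resize(d['color'][130:250,190:350],(640,480))
cv2.imwrite('pics/f.png',cv2.resize(np.hstack([A,B])[:,:,::-1],(800,300)))
```

```text
lime px 387 [0.499 0.162 0.073] [0.552 0.256 0.088]
```

View pics/f.png

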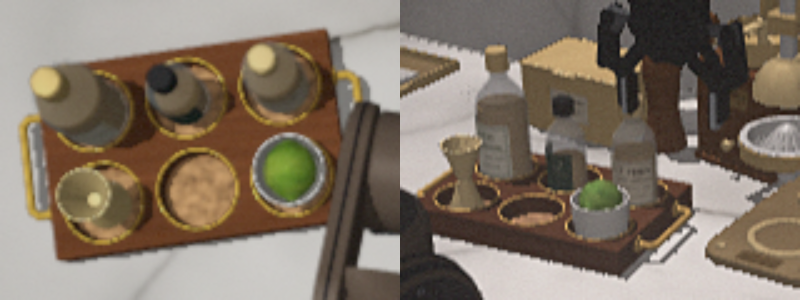

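The top crop shows the lime centred in the cup at (290,168), and all the other things stand in the right wells. In the scene crop the lime rises well above the rim, so I check how it sits.

Run:
```python
from h import *
for n in('top','scene'):
    c=shot(n); P=cloud(c); hsv=cv2.cvtColor(c['color'],cv2.COLOR_RGB2HSV); m=cv2.inRange(hsv,(35,80,20),(75,255,255))>0
    A=P[m]; A=A[np.hypot(A[:,0]-.5,A[:,1]-.164)<.04]
    print(n,len(A),np.percentile(A,[1,50,99],axis=0).round(3).tolist(), 'topmost pts',A[A[:,2]>np.percentile(A[:,2],90)].mean(0).round(3))
    r,g=cv2.minAreaRect(A[:,:2].astype(np.float32))[1:]; print(r,g)
    B=P.reshape(-1,3); d=np.hypot(B[:,0]-.5015,B[:,1]-.164); q=B[(d>.029)&(d<.033)&(B[:,2]>.05)&(B[:,2]<.075)]; print('rim z',np.percentile(q[:,2],[50,90]).round(4))
```

```text
top 384 [[0.475, 0.142, 0.016], [0.499, 0.162, 0.074], [0.525, 0.186, 0.085]] topmost pts [0.501 0.165 0.083]
(0.04488597810268402, 0.046823881566524506) 56.32517623901367
rim z [0.0612 0.0649]
scene 158 [[0.476, 0.141, 0.059], [0.493, 0.155, 0.072], [0.514, 0.177, 0.084]] topmost pts [0.498 0.162 0.083]
(0.03256307169795036, 0.04277617484331131) 61.17504119873047
rim z [0.0593 0.0636]
```

```bash
python3 -c "
from plant import *
print(sign_off())"
```

```text
the job is handed in; nothing more can be done
None
```

The caddy is made up as asked and handed in at about 36 s: the small black-capped bottle is in the back middle well, the jigger is in front of the syrup, and the cup is in front of the bitters. The lime sits in the mouth of the cup with its middle at about rim height, and the stoppers were not touched.

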